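# Syringe pump: off, then barrel clamp held open at its ring

### The arm

A 6-joint arm with a two-finger parallel gripper is mounted at the origin on the work surface. World frame = base frame: x ahead of the robot, y to its left, z up, the work surface at z = 0. Lengths are in m, angles in rad, forces in N, time in s.
With the tool pointing down it reaches from about 0.425 to 0.95 m from the base axis. Payload 3.5 kg.
Tool frame: the origin (TCP) lies midway between the tips of the shut fingers; the grasp point (between the pads) lies 19 mm behind it; z points along the fingers, y is the line along which they close (so a half turn about z gives the same grasp; the last joint's range is limited). The gripper opens to 85 mm and grips with 20 to 120 N. Pads are 22 mm wide; open, the fingers measure 114 mm over their backs; the gripper's body (76 mm by 85 mm) begins 54 mm behind the grasp point. The pads swing forward as they close: fully open they stand 13 mm farther back than shut.
Start: joints at [-1.395, 0.286, 1.577, -0, 1.279, -0.15], TCP at [0.216, -0.639, 0.192] pointing down, gripper open.
Joint ranges: [-2.77, 2.77], [-0.9, 2.22], [0.21, 2.48], [-1.53, 4.67], [0.24, 2.81], [-2.84, 2.84]. Speed limits (rad/s): [2.79, 2.79, 3.14, 3.14, 3.14, 3.14].

### API

Orientations are given as a unit quaternion [x, y, z, w].
In Python, from plant import get_state, read_camera, ctrl gives the robot as it stands.
- The arm moves only by the shell command python3 -m crank 'ROWS' [FORCE]. ROWS is JSON, a list of rows, each a list of 3 entries, a list of its own where there are three numbers: the shift along the tool's x, y, z in mm, then the turn about the tool's z in degrees, then the closure in counts, from 0 (fully open) to 255 (shut). In form: [[[tx, ty, tz], yaw, claw], ...]. A call has 1 to 10 rows; each row is the pose to reach, as a shift and turn from the pose commanded when the call began, along the tool's axes at that moment; what a row does not reach only later rows make up. A row lasts 1/10 s, in which the tool goes at most 50 mm and 8.59 degrees, less where a joint would pass 70% of its speed; a pose out of reach is approached as far as the arm can. A call with a gripper value outside its range is refused whole. The fingers move at their own pace and stop on an object; FORCE is the grip in N (left out, the last holds). Time passes only in rows, so rows that repeat a pose let the fingers close. It gives the time, the measured TCP pose, the force, the opening and the grip force at its end, in the units of the state.
- get_state(): the state, without advancing time (a new reading comes with each control period).
- read_camera(name): name is "scene" or "top"; returns a dict with "frame" (420x560x3 uint8, blue, green, red), "range_z" (420x560 float32, m along the optical axis (not along the pixel's ray), 0 where there is no reading), "vfov" (degrees; the focal length in pixels is half the picture's height over the tangent of half this angle, whatever the lens; pixels are square), "cx", "cy" (the principal point, pixels), "origin" and "orientation" of the camera in the world. Camera axes: x right, y down, z forward; pixel columns grow to the right and rows downward; lengths in m; the calibration is good to about 2 mm. A picture is of the moment at which its call begins.
- ctrl.sign_off(): hands the job in; it is judged then, once.
The state is a dict: "time": time; "qpos": joint angles; "dq": joint speeds; "joint_efforts": joint torques, N m; "eef_pos": TCP position; "tcp_rot": TCP orientation; "contact_force": force on the tool from outside, world axes, zero at the start; "wrist_torque": the same for the moment, N m; "opening": opening from 0.0 (shut) to 1.0 (fully open); "finger_force": force on a finger pad.
Only numpy, scipy, OpenCV 4.12 (cv2) and the standard library are available. Lean on these libraries where they do the work, as an engineer would, in place of code of your own. Each camera call takes 0.05 s, during which the arm holds its last target. There are 200 camera calls.

### The job

Get the syringe pump ready for its big syringe: turn the speed knob anticlockwise all the way to its off stop, and only then pull the sprung barrel clamp straight up by the knob on top of its rod, until the dark ring on the rod is level with the top of the collar. Finish while still holding the clamp there against its spring, ready for a colleague to lay the syringe in, and do not disturb the other things on the bench.

Things in the scene. Friction and masses are not known exactly. Their poses are not given: they have to be found in the camera images.
- pump: syringe pump, fixed: white case 200 (x) by 310 (y) by 78 mm high; origin under its middle, z up, yaw within 0.3 rad of the world's. Front (-x): flat control deck, speed knob at its -y end. Back (+x): drive bed, at the -y end a black carriage on rods (136 mm above the bench), at the +y end an empty V cradle along y (top 122 mm above the bench), the clamp just in front of it
- speed (a joint): angle of the speed knob in rad: 0 is the off stop, fully anticlockwise seen from above; it grows clockwise to 4.7 (full speed). Starts between 0.8 and 2.4. Light friction (0.03 N m), stays where it is left.
- speed_grip (a point): on the knob's vertical axis at grip height, 115 mm above the bench; (-55, -90, 115) mm in the pump's frame. Black knob: 36 mm disc with an upright bar grip across it, 34 long, 14 wide, from 25 mm below to 7 mm above this point, white line on top. Turns with the knob: its x axis lies along the bar (line on the -x side); at off it is at -0.785 rad about z from the pump's x
- clamp_rod (a joint): how far the clamp rod is pulled up out of its collar, m: 0 at rest (bottom stop, pad down in the V cradle), 0.040 when the middle of the ring is level with the collar's top, 0.056 at the top stop. An inner spring pulls it back down: about 6 N at rest, 12 N at the ring, 14 N at the top; it drops back if let go
- clamp_grip (a point): grip point in the clamp's pull knob, a black ribbed upright cylinder, 22 mm diameter, 26 high, on top of the rod; 11 mm below its top, 154 mm above the bench at rest, at (5, 85, 154) mm in the pump's frame; rises with the rod, axes as the pump's. 21 mm below it is the top of a flat aluminium arm, 14 mm wide, that runs from the rod along +x to the pad over the cradle
- collar_top (a point): centre of the mouth of the aluminium collar (20 mm diameter) in which the bright 10 mm clamp rod slides up; 120 mm above the bench, fixed to the pump. The dark ring round the rod is 4 mm tall; at rest its middle is 40 mm below this point, hidden in the collar
- syringe: bystander: clear 60 ml plastic syringe lying on the bench in front of the pump, 150 mm long, 29 mm barrel, along its own x; origin under the barrel on the bench
- reagent: bystander: amber bottle 68 mm diameter, 115 mm high, standing at the pump's -y side; origin under its middle
- beaker: bystander: glass beaker 70 mm diameter, 85 mm high, standing at the pump's +y side; origin under its middle
- dish: bystander: low glass dish 92 mm diameter, 30 mm high; origin under its middle
- jar: bystander: small jar 60 mm diameter, 75 mm high; origin under its middle
- stopper: bystander: white stopper 28 mm diameter, 36 mm high; origin under its middle

How it is judged:
By the outcome, as a careful person would: the job done as asked, in the order asked, and still so for the second after the job is handed in, while the arm keeps its last pose, push and grip.
It also fails if it takes over 58 s, if anything falls off the work surface, if the arm or the gripper's body presses on something with over 40 N, if the wrist force passes 120 N, or if a joint passes its speed limit or range.

## Working session

There is one attempt and no reset: what is moved stays moved. The work goes in short steps, Python scripts to look and compute and a shell command to move; the robot and the scene stay as the last step left them, time stands still between calls to the robot, and variables do not carry over. Pictures are saved under pics/ and viewed, at most 10 in all, crops included, and the job is handed in when it is done.

```bash
mkdir -p pics; ls
cat > h.py <<'E'
import numpy as np, cv2
from scipy.spatial.transform import Rotation as R
from plant import get_state, read_camera, ctrl
def K(c):
    f=c["frame"].shape[0]/2/np.tan(np.radians(c["vfov"])/2); return f
def world(c,u,v,z=None,depth=None):
    "pixel -> world, on plane z or at given optical depth"
    u=np.asarray(u,float);v=np.asarray(v,float);f=K(c)
    d=np.stack([(u-c["cx"])/f,(v-c["cy"])/f,np.ones_like(u)],-1)
    r=R.from_quat(c["orientation"]).apply(d.reshape(-1,3)).reshape(d.shape);o=np.array(c["origin"])
    if z is not None: return o+r*((z-o[2])/r[...,2])[...,None]
    return o+r*np.asarray(depth)[...,None]
def cloud(c):
    v,u=np.mgrid[:420,:560]; return world(c,u,v,depth=c["range_z"])
def proj(c,p):
    q=R.from_quat(c["orientation"]).inv().apply(np.atleast_2d(p)-np.array(c["origin"])); f=K(c)
    return np.stack([c["cx"]+f*q[:,0]/q[:,2],c["cy"]+f*q[:,1]/q[:,2]],-1)
E
python3 - <<'E'
from h import *
import pickle
s=get_state();print(s)
D={}
for n in("scene","top"):
    c=read_camera(n);D[n]=c;print(n,c["vfov"],c["cx"],c["cy"],c["origin"],c["orientation"])
    cv2.imwrite(f"pics/{n}0.png",c["frame"])
pickle.dump(D,open("d0.pkl","wb"))
E
```

```text
pics
{'time': 0.0, 'qpos': array([-1.39501382e+00,  2.87187907e-01,  1.57819212e+00, -1.80542043e-05,
        1.27857250e+00, -1.50010520e-01]), 'dq': array([ 2.33276702e-03, -7.74163007e-04, -5.73837691e-04, -1.05510499e-05,
       -6.32302682e-04, -2.75719552e-04]), 'joint_efforts': array([-5.65456285e-04, -4.05981731e+01, -2.92626411e+01, -8.85117583e-05,
        5.82960929e-03,  9.15790324e-07]), 'eef_pos': array([ 0.21592446, -0.63874045,  0.19022426]), 'tcp_rot': array([ 9.86760565e-01,  1.62179515e-01, -2.38448553e-05, -1.17972796e-03]), 'contact_force': array([-0.45228434,  0.30324183,  0.45746977]), 'wrist_torque': array([-0.00525773, -0.01109621,  0.04127189]), 'finger_force': 0.0, 'opening': 1.005824344772561}
scene 55.25344995016479 276.701090011335 206.6330058401022 [0.87957213 0.67072354 0.95400265] [ 0.22912695  0.90614065 -0.34314889 -0.09305265]
top 46.80808770799011 277.35271486423665 208.7886838373337 [ 0.19318117 -0.01811499  1.57309276] [-0.6981978   0.70876319 -0.07209844  0.07054347]
```

View pics/scene0.png

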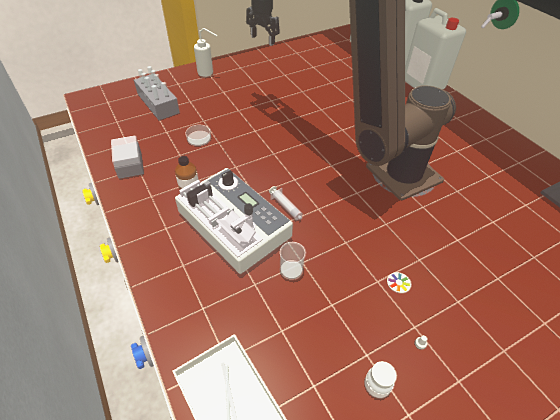

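View pics/top0.png

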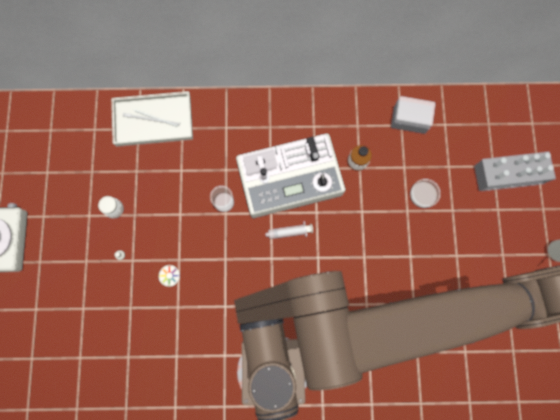

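The scene picture shows the pump around (235,218), speed knob at (228,179) and clamp knob at (248,209). In the top picture the pump is at (291,175), the speed knob at (323,182) and the clamp knob at (263,172). I'll enlarge both.

Run:
```python
from h import *
import pickle
D=pickle.load(open("d0.pkl","rb"))
a=D["scene"]["frame"][160:280,165:305];b=D["top"]["frame"][120:240,225:365]
f=lambda x,k:cv2.resize(x,None,fx=k,fy=k,interpolation=cv2.INTER_CUBIC)
cv2.imwrite("pics/crop0.png",np.hstack([f(a,2.85),f(b,2.85)]))
for n,off in(("scene",(165,160)),("top",(225,120))):
    c=D[n];P=cloud(c);
    # black things inside
    h=P[...,2]; g=c["frame"].max(2)
    m=((g<70)&(h>.085)&(h<.19)&(P[...,0]>.3)).astype(np.uint8)
    k,l,st,ce=cv2.connectedComponentsWithStats(m)
    for i in range(1,k):
        if st[i,4]>8: print(n,ce[i].round(1),st[i],P[l==i].mean(0).round(3),np.percentile(P[l==i][:,2],95).round(3))
    m=(c["range_z"]>0)&(h>.06)&(h<.095)&(P[...,0]>.3)
    k,l,st,ce=cv2.connectedComponentsWithStats(m.astype(np.uint8))
    for i in range(1,k):
        if st[i,4]>1500:
            print(n,"case",st[i],cv2.minAreaRect(P[l==i][:,:2].astype(np.float32)))
```

```text
scene [183.9 163.8] [180 162   8   4   9] [ 0.679 -0.281  0.104] 0.109
scene case [ 175  168  118   96 4130] ((0.6172453761100769, -0.061374515295028687), (0.20104259252548218, 0.3104779124259949), 13.748385429382324)
top [363.3 149.2] [361 148   5   4  12] [ 0.679 -0.297  0.116] 0.12
top [321.4 181.8] [319 179   6   6  21] [ 0.577 -0.162  0.109] 0.124
top case [   0    0  471    9 2098] ((1.2331769466400146, 0.11087411642074585), (1.6336108446121216, 0.014440172351896763), 89.98204040527344)
top case [ 237  134  108   81 4590] ((0.6180068850517273, -0.06666529178619385), (0.20408697426319122, 0.31062421202659607), 13.506699562072754)
top case [ 481  152   74   35 1521] ((0.6227849721908569, -0.8020696043968201), (0.0925157442688942, 0.2260357141494751), 5.776661396026611)
```

View pics/crop0.png

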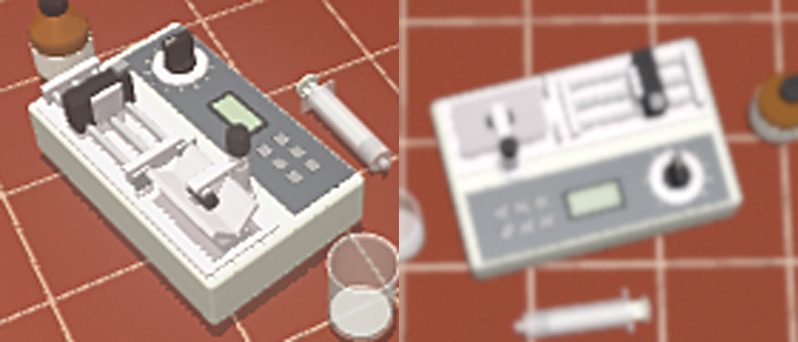

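The pump's yaw is about 0.237 rad with its centre near (0.618,-0.064). In the crop, the speed knob's bar is at top-view crop (677,170) with its line toward image-up. The clamp knob is at (508,150) in the top crop and (237,140) in the scene crop. Next I'll measure both grips and the bar angle.

Run:
```python
from h import *
import pickle
D=pickle.load(open("d0.pkl","rb"))
c0=np.array([.6176,-.064]);yaw=np.radians(13.6);M=np.array([[np.cos(yaw),-np.sin(yaw)],[np.sin(yaw),np.cos(yaw)]])
for name,loc,ztop in(("speed",(-.055,-.09),.122),("clamp",(.005,.085),.165)):
    p=c0+M@loc;print(name,"pred",p.round(4));rays=[]
    for n in D:
        c=D[n];g=c["frame"].max(2).astype(int);q=proj(c,[*p,ztop-.012])[0]
        vv,uu=np.mgrid[:420,:560];P=cloud(c)
        m=(np.hypot(uu-q[0],vv-q[1])<14)&(g<105)&(np.hypot(*(P[...,:2]-p).transpose(2,0,1))<.03)&(P[...,2]>ztop-.035)
        k,l,st,ce=cv2.connectedComponentsWithStats(m.astype(np.uint8));i=1+st[1:,4].argmax();m=l==i
        w=world(c,uu[m],vv[m],z=ztop)
        print(n,"q",q.round(1),"n",m.sum(),"px",ce[i].round(1),"3D mean",P[m].mean(0).round(4),"zmax",np.percentile(P[m][:,2],[50,90]).round(4))
        t=m&(P[...,2]>ztop-.006);X=P[t]
        if len(X)>4:
            d=X[:,:2]-X[:,:2].mean(0);S,V=np.linalg.eigh(d.T@d/len(d));print("  topface",t.sum(),X.mean(0).round(4),"axis",np.degrees(np.arctan2(V[1,1],V[0,1])).round(1),(2*np.sqrt(3*S)).round(4))
            ut,vt=uu[t].mean(),vv[t].mean();r=world(c,ut,vt,depth=1.)-c["origin"];rays.append((np.array(c["origin"]),r/np.linalg.norm(r)))
        x,y=q.round().astype(int)
        if name=="speed" : print(g[y-9:y+9,x-9:x+10])
    if len(rays)==2:
        A=sum(np.eye(3)-np.outer(r,r) for o,r in rays);b=sum((np.eye(3)-np.outer(r,r))@o for o,r in rays);print(name,"triang",np.linalg.solve(A,b).round(4))
```

```text
speed pred [ 0.5853 -0.1644]
scene q [226.5 175.7] n 129 px [227.7 178.1] 3D mean [ 0.5848 -0.1569  0.106 ] zmax [0.1049 0.1221]
  topface 37 [ 0.5844 -0.1609  0.121 ] axis -166.5 [0.0144 0.0328]
[[163 163 163 162 163 163 160 155 153 151 153 159 157 157 157 155 188 233
  212]
 [163 163 163 162 161 157 152 180 254 255 246 185 163 194 207 182 175 169
  150]
 [162 163 160 159 154 164 197 255 255 245 162 141 183 187 171 162 161 159
  153]
 [162 159 155 150 189 255 255 221 151 139 132 140 117 103 161 167 164 160
  159]
 [157 150 186 255 255 249 178 131 128 135 112  89  79  77 100 130 160 164
  161]
 [181 253 255 246 178 140 128 132 102  84  80  80  82  82  75 127 180 167
  162]
 [255 255 241 158 125 131 100  76 178 135  89  86  85  81  73  81 166 183
  167]
 [247 164 136 128 115  86 176 185 146  98  85  82  79  78  75  68 136 145
  172]
 [139 125 127 135 101  74 158 118  89  80  79  79  79  78  77  67 127 135
  133]
 [125 128 128 132 114  76  89  82  77  78  76  79  78  79  76  63 163 132
  123]
 [130 129 164 132 136  82  71  77  78  79  78  79  79  78  73  60 230 255
  195]
 [131 126 150
[... 1896 characters left out ...]
57  68 102 165 218 247 255 245
  214]
 [208 241 255 254 238 207 159 113  93  87 100 122 159 205 238 254 255 239
  204]
 [193 228 250 255 252 236 208 185 177 176 181 193 212 236 252 255 249 226
  196]
 [183 209 235 251 255 253 243 236 233 234 234 238 244 253 255 251 236 208
  188]]
speed triang [ 0.5801 -0.1687  0.1119]
clamp pred [0.6025 0.0198]
scene q [247.4 208.8] n 85 px [248.1 209. ] 3D mean [0.6031 0.0256 0.1583] zmax [0.1605 0.1666]
  topface 45 [0.6027 0.0237 0.1647] axis 140.9 [0.0187 0.0189]
top q [262.5 170.8] n 26 px [263.  171.5] 3D mean [0.5972 0.0181 0.1638] zmax [0.1644 0.1678]
  topface 23 [0.5978 0.0179 0.1646] axis -163.1 [0.0141 0.0157]
clamp triang [0.6    0.018  0.1575]
```

The bar lies at 13.5° in the world, with its line toward +x, so the speed is about 2.36 rad and it needs roughly 135° anticlockwise. The knob is at about (0.585,-0.163) and the clamp at (0.602,0.021). I'll move above the knob first.

```bash
python3 -m crank '[[[20,-13,0],0,0],[[60,-40,0],1,60],[[105,-69,0],2,120],[[145,-96,0],3,120],[[187,-123,0],4,120],[[228,-151,0],5,120],[[270,-179,0],5.2,120],[[310,-205,0],5.2,120],[[350,-231,0],5.2,120],[[390,-258,0],5.2,120]]' 40; python3 -m crank '[[[40,-27,0],0,120],[[80,-53,0],0,120],[[104,-69,0],0,120],[[112,-74,0],0,120],[[112,-74,0],0,120],[[112,-74,0],0,120]]'
cat > st.py <<'E'
from h import *
import sys
s=get_state();r=R.from_quat(s["tcp_rot"]).as_matrix()
print("t",round(s["time"],2),"pos",s["eef_pos"].round(4),"xang",np.degrees(np.arctan2(r[1,0],r[0,0])).round(2),"z",r[:,2].round(3),"F",s["contact_force"].round(1),"T",s["wrist_torque"].round(2),"op",round(float(s["opening"]),3),"ff",s["finger_force"],"q6",s["qpos"][5].round(2))
if len(sys.argv)>3:
    print("shift mm",(r.T@(np.array(sys.argv[1:4],float)-s["eef_pos"])*1000).round(1))
E
python3 st.py .585 -.163 .098
```

```text
time: 1.1
eef_pos: [0.5037, -0.2683, 0.1913]
tcp_rot: [0.993, 0.117, -0.0, -0.0]
contact_force: [0.9, -0.5, 0.5]
opening: 0.526
finger_force: 0.0
time: 1.7
eef_pos: [0.5939, -0.1729, 0.1912]
tcp_rot: [0.993, 0.117, -0.001, 0.0]
contact_force: [0.7, -0.1, 0.2]
opening: 0.536
finger_force: 0.0
t 1.7 pos [ 0.5939 -0.1729  0.1912] xang 13.44 z [-0.001 -0.    -1.   ] F [ 0.7 -0.1  0.2] T [ 0.01 -0.03 -0.  ] op 0.536 ff 0.0 q6 0.89
shift mm [ -6.2 -11.7  93.2]
```

```bash
python3 -m crank '[[[-6,-12,20],0,120],[[-6,-12,40],0,120],[[-6,-12,60],0,120],[[-6,-12,75],0,120],[[-6,-12,85],0,120],[[-6,-12,92],0,120],[[-6,-12,92],0,120]]'; python3 st.py .585 -.163 .098
python3 - <<'E'
from h import *
c=read_camera("scene");cv2.imwrite("pics/s1.png",cv2.resize(c["frame"][120:240,150:310],None,fx=4,fy=4,interpolation=cv2.INTER_CUBIC))
E
```

```text
time: 2.4
eef_pos: [0.5854, -0.1621, 0.0988]
tcp_rot: [0.993, 0.117, -0.001, -0.0]
contact_force: [-0.3, 0.3, 0.5]
opening: 0.525
finger_force: 0.0
t 2.4 pos [ 0.5854 -0.1621  0.0988] xang 13.43 z [-0.001  0.001 -1.   ] F [-0.3  0.3  0.5] T [ 0.04 -0.04  0.04] op 0.525 ff 0.0 q6 0.9
shift mm [-0.6  0.7  0.8]
```

View pics/s1.png

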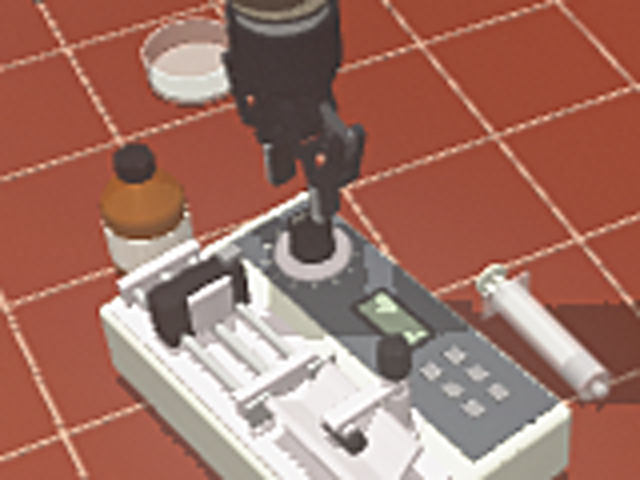

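The fingers straddle the knob: the near finger merges with the black bar at about (320,235) and the far one is behind at (275,170). Next I'll close on the bar.

```bash
python3 -m crank '[[[0,0,0],0,170],[[0,0,0],0,200],[[0,0,0],0,230],[[0,0,0],0,230],[[0,0,0],0,230],[[0,0,0],0,230]]' 40; python3 st.py
```

```text
time: 3.05
eef_pos: [0.586, -0.1618, 0.0997]
tcp_rot: [0.993, 0.117, -0.0, 0.0]
contact_force: [-1.1, 0.2, -0.3]
opening: 0.098
finger_force: 0.0
t 3.05 pos [ 0.586  -0.1618  0.0997] xang 13.47 z [-0. -0. -1.] F [-1.1  0.2 -0.3] T [-0.01 -0.01  0.  ] op 0.098 ff 0.0 q6 0.9
```

The fingers closed to the command with no contact, so they missed the bar. I'll look again.

Run:
```python
from h import *
import pickle
D={n:read_camera(n) for n in("scene","top")};pickle.dump(D,open("d1.pkl","wb"))
D0=pickle.load(open("d0.pkl","rb"));c=D["scene"]
P=cloud(c);P0=cloud(D0["scene"])
ch=(np.abs(c["range_z"]-D0["scene"]["range_z"])>.006)&(P[...,2]>.09)&(np.hypot(P[...,0]-.586,P[...,1]+.162)<.06)
for z in np.arange(.09,.18,.01):
    m=ch&(P[...,2]>=z)&(P[...,2]<z+.01)
    if m.sum()>2: print(round(z,2),m.sum(),P[m].min(0).round(3),P[m].max(0).round(3),P[m].mean(0).round(3))
print(proj(c,[get_state()["eef_pos"]]))
b=c["frame"][130:210,180:270];a=D0["scene"]["frame"][130:210,180:270]
f=lambda x:cv2.resize(x,None,fx=4.4,fy=4.4,interpolation=cv2.INTER_CUBIC)
cv2.imwrite("pics/s2.png",np.hstack([f(b),f(a)]))
```

```text
0.09 3 [ 0.59  -0.155  0.091] [ 0.602 -0.153  0.1  ] [ 0.595 -0.154  0.097]
0.1 5 [ 0.57  -0.165  0.103] [ 0.601 -0.154  0.108] [ 0.592 -0.158  0.107]
0.11 3 [ 0.575 -0.169  0.111] [ 0.596 -0.156  0.119] [ 0.584 -0.162  0.116]
0.14 16 [ 0.578 -0.168  0.143] [ 0.602 -0.144  0.15 ] [ 0.593 -0.154  0.147]
0.15 30 [ 0.577 -0.171  0.15 ] [ 0.601 -0.141  0.16 ] [ 0.591 -0.152  0.155]
0.16 22 [ 0.578 -0.167  0.16 ] [ 0.6   -0.142  0.169] [ 0.592 -0.151  0.165]
0.17 18 [ 0.582 -0.173  0.17 ] [ 0.601 -0.142  0.179] [ 0.596 -0.159  0.174]
[[226.89742918 178.77064367]]
```

View pics/s2.png

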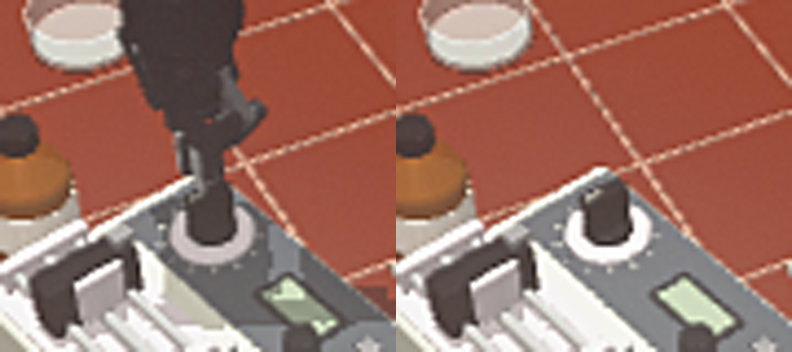

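Run:
```python
from h import *
import pickle
D=pickle.load(open("d1.pkl","rb"));D0=pickle.load(open("d0.pkl","rb"));c=D["scene"];P=cloud(c);P0=cloud(D0["scene"])
np.set_printoptions(linewidth=200)
print("now z mm");print((P[158:188:2,218:240:2,2]*1000).round().astype(int))
print("now depth change mm");print(((D0["scene"]["range_z"]-c["range_z"])[158:188:2,218:240:2]*1000).round().astype(int))
print("y now");print((P[158:188:2,218:240:2,1]*1000).round().astype(int))
print("gray");print(c["frame"][158:188:2,218:240:2].max(2))
# start pose gripper lowest points
m=(P0[...,2]>.1)&(np.hypot(P0[...,0]-.216,P0[...,1]+.639)<.09)&(D0["scene"]["range_z"]>0)
print("start gripper low z",np.sort(P0[m][:,2])[:12].round(3),m.sum(), proj(D0["scene"],[.216,-.639,.19]))
print(get_state()["qpos"])
```

```text
now z mm
[[186 186 198 202 188 190 225 232 231 223   0]
 [ -4 177 190 193 193 209 218 223 212 198   2]
 [  5 172 170 188 194 201 208 191   0   0   3]
 [  1 158 163 171 177 192 190   1   2   1   1]
 [  1 153 154 169 169 164 160   0   0  -1   0]
 [  2 147 147 160 161 158 153   0   2   1   3]
 [ -1  -3  77 153 151 150 123   4  -1  -1   1]
 [ 77  77  80  81 143 120 124 118   0   0   5]
 [ 78  79 122 125 124 119 119 110  78   1   1]
 [ 83  80 120 123 119 113 108 108  78  80   0]
 [ 81  79 112 113 110 107  99  97  87  77  81]
 [ 79  82 101 108 102  98  96  95  84  86  81]
 [ 86  84  90  99  93  93  93  94  81  83  80]
 [ 82  85  85  90  94  90  88  82  84  86  77]
 [ 80  88  87  83  86  83  85  83  85  78  77]]
now depth change mm
[[  279   278   297   306   287   281   335   342   353   331    -1]
 [   -4   263   282   287   284   316   325   328   318   295     6]
 [    5   253   253   282   287   297   300   278     0     0     4]
 [    3   231   241   256   259   282   276     1     6     3    -1]
 [    2   221   226   246   243   240   231     0    -3    -1     0]
 [    1   216   207 
[... 1784 characters left out ...]
85]
 [162 159  60 140  79  75  62 185 169 230 162]
 [159 151 236 163  79  75  79 170 160 160 172]
 [254 247 142 130 112  75  71 123 167 160 200]
 [169 132  82 128  85  75  75  61 147 166 160]
 [ 94  96  77  74  74  75  76  66  97  99 166]
 [ 95 162 112  74  76  76  75  63 208 131  93]
 [ 86 204 122  75  77  76  77  71 195 208 103]
 [132 204 120  75  78  78  78  70 196 205 109]
 [138 204 203  74  74  77  67 101 205 208 100]
 [ 92 200 200 201 202 204 204 203 210 142  97]]
start gripper low z [0.241 0.242 0.244 0.244 0.244 0.245 0.245 0.246 0.246 0.247 0.248 0.248] 925 [[262.73899149  53.68321545]]
[-4.36209504e-01  2.30994295e-01  1.82038603e+00  1.09373161e-06  1.09028162e+00  8.99468698e-01]
```

The depth shows the fingertips actually stand at about z = 0.141, while the state reports TCP z = 0.100. That means the tips are about 41 mm above the reported TCP, and the fingers closed above the bar. I'll reopen and go down in guarded steps, checking with depth.

```bash
python3 -m crank '[[[0,0,0],0,120],[[0,0,0],0,120],[[0,0,0],0,120],[[0,0,6],0,120],[[0,0,12],0,120],[[0,0,18],0,120],[[0,0,24],0,120],[[0,0,30],0,120],[[0,0,30],0,120]]'
cat > tip.py <<'E'
from h import *
import pickle,sys
D0=pickle.load(open("d0.pkl","rb"))["scene"];c=read_camera("scene");P=cloud(c);p=get_state()["eef_pos"]
m=(D0["range_z"]-c["range_z"]>.008)&(P[...,2]>.05)&(np.hypot(P[...,0]-p[0],P[...,1]-p[1])<.06)
M=R.from_euler("z",-13.6,degrees=True);Q=M.apply(P[m]-np.array([.6176,-.064,0]))
q=M.apply(p-np.array([.6176,-.064,0]));print("tcp pump frame",q.round(4))
for z in np.arange(.08,.22,.01):
    k=(Q[:,2]>=z)&(Q[:,2]<z+.01)
    if k.sum()>1: print(round(z,2),k.sum(),"x",np.percentile(Q[k][:,0],[5,95]).round(3),"y",np.sort(Q[k][:,1])[::max(1,k.sum()//8)].round(3))
E
python3 tip.py; python3 st.py
```

```text
time: 4.05
eef_pos: [0.5851, -0.1615, 0.0681]
tcp_rot: [0.993, 0.117, -0.001, -0.001]
contact_force: [0.3, 0.4, -0.4]
opening: 0.528
finger_force: 0.0
tcp pump frame [-0.0541 -0.0874  0.0688]
0.08 6 x [-0.071 -0.007] y [-0.14  -0.095 -0.08  -0.065 -0.044 -0.044]
0.11 17 x [-0.059 -0.041] y [-0.113 -0.112 -0.11  -0.11  -0.109 -0.108 -0.061 -0.058 -0.057]
0.12 42 x [-0.06  -0.041] y [-0.114 -0.111 -0.109 -0.109 -0.061 -0.058 -0.054 -0.052 -0.05 ]
0.13 33 x [-0.06  -0.041] y [-0.115 -0.113 -0.111 -0.11  -0.109 -0.062 -0.056 -0.052 -0.049]
0.14 29 x [-0.056 -0.041] y [-0.117 -0.113 -0.111 -0.11  -0.109 -0.107 -0.065 -0.058 -0.056 -0.05 ]
0.15 30 x [-0.058 -0.04 ] y [-0.132 -0.117 -0.112 -0.112 -0.111 -0.11  -0.061 -0.058 -0.052 -0.035]
0.16 53 x [-0.059 -0.039] y [-0.143 -0.134 -0.127 -0.106 -0.056 -0.051 -0.038 -0.034 -0.033]
0.17 54 x [-0.06  -0.036] y [-0.144 -0.113 -0.104 -0.068 -0.064 -0.059 -0.057 -0.038 -0.032]
0.18 50 x [-0.053 -0.034] y [-0.141 -0.137 -0.114 -0.101 -0.072 -0.063 -0.061 -0.059 -0.03 ]
0.19 39 x [-0.043 -0.034] y [-0.142 -0.138 -0.106 -0.1   -0.095 -0.074 -0.065 -0.063 -0.06  -0.033]
0.2 47 x [-0.048 -0.033] y [-0.146 -0.096 -0.095 -0.078 -0.069 -0.066 -0.063 -0.056 -0.047 -0.037]
0.21 63 x [-0.057 -0.033] y [-0.104 -0.076 -0.07  -0.064 -0.05  -0.046 -0.042 -0.039 -0.032]
0.22 37 x [-0.06 -0.04] y [-0.068 -0.062 -0.055 -0.053 -0.052 -0.05  -0.05  -0.048 -0.048 -0.043]
t 4.1 pos [ 0.5856 -0.1617  0.0688] xang 13.46 z [-0.001  0.001 -1.   ] F [-0.5  0.4 -0.4] T [-0.01  0.06 -0.01] op 0.53 ff 0.0 q6 0.9
```

The tips are at about 0.110, and the knob is centred between them to within a few mm. I'll go down another 14 mm and close.

```bash
python3 -m crank '[[[0,0,5],0,120],[[0,0,10],0,120],[[0,0,14],0,120],[[0,0,14],0,170],[[0,0,14],0,200],[[0,0,14],0,230],[[0,0,14],0,230],[[0,0,14],0,230],[[0,0,14],0,230]]' 40; python3 st.py
```

```text
time: 5.0
eef_pos: [0.5866, -0.1631, 0.0558]
tcp_rot: [0.993, 0.117, 0.001, 0.001]
contact_force: [1.5, -4.8, -3.7]
opening: 0.158
finger_force: 43.3
t 5.0 pos [ 0.5866 -0.1631  0.0558] xang 13.47 z [ 0.002 -0.002 -1.   ] F [ 1.5 -4.8 -3.7] T [-0.61 -0.36  0.08] op 0.158 ff 43.25193643569946 q6 0.9
```

```bash
python3 -m crank '[[[0,1.5,0],0,230],[[0,1.5,0],-5,230],[[0,1.5,0],-12,230],[[0,1.5,0],-20,230],[[0,1.5,0],-28,230],[[0,1.5,0],-36,230],[[0,1.5,0],-44,230],[[0,1.5,0],-52,230],[[0,1.5,0],-58,230],[[0,1.5,0],-60,230]]';python3 st.py; python3 -m crank '[[[0,0,0],-5,230],[[0,0,0],-12,230],[[0,0,0],-20,230],[[0,0,0],-28,230],[[0,0,0],-36,230],[[0,0,0],-44,230],[[0,0,0],-52,230],[[0,0,0],-58,230],[[0,0,0],-62,230],[[0,0,0],-62,230]]';python3 st.py
```

```text
time: 6.0
eef_pos: [0.583, -0.1596, 0.0558]
tcp_rot: [0.801, 0.599, -0.002, -0.006]
contact_force: [-8.3, 7.1, 7.9]
opening: 0.155
finger_force: 44.8
t 6.0 pos [ 0.583  -0.1596  0.0558] xang 73.61 z [-0.01   0.008 -1.   ] F [-8.3  7.1  7.9] T [ 1.02  1.3  -0.11] op 0.155 ff 44.75904822349548 q6 -0.15
time: 7.0
eef_pos: [0.5781, -0.1609, 0.0558]
tcp_rot: [0.377, 0.926, -0.001, -0.011]
contact_force: [-22.2, 3.3, 16.3]
opening: 0.156
finger_force: 45.9
t 7.0 pos [ 0.5781 -0.1609  0.0558] xang 135.64 z [-0.022  0.006 -1.   ] F [-22.2   3.3  16.3] T [0.36 3.38 0.03] op 0.156 ff 45.86865842342377 q6 -1.23
```

The grip sits about 5 mm off the knob's axis along the bar, which drags the tool sideways. I'll move the command to the measured spot, then finish the turn into the stop.

```bash
python3 -m crank '[[[4,-2,0],0,230],[[8,-4,0],0,230],[[8,-4,0],0,230]]' >/dev/null;python3 st.py; python3 -m crank '[[[0,0,0],-4,230],[[0,0,0],-8,230],[[0,0,0],-11,230],[[0,0,0],-13,230],[[0,0,0],-15,230],[[0,0,0],-17,230],[[0,0,0],-17,230],[[0,0,0],-17,230]]' >/dev/null;python3 st.py
```

```text
t 7.3 pos [ 0.5787 -0.1611  0.0558] xang 135.47 z [ 0.003 -0.002 -1.   ] F [ 3.3 -4.3 -4. ] T [-0.54 -0.28 -0.02] op 0.151 ff 43.1796669960022 q6 -1.23
t 8.1 pos [ 0.578  -0.1618  0.0559] xang 151.98 z [ 0.001 -0.    -1.   ] F [-0.8 -4.9 -1.5] T [-0.95  0.22 -1.61] op 0.153 ff 63.97993933875114 q6 -1.52
```

The wrist torque of -1.6 N m shows the stop is reached. I'll relax the twist, open, rise and check the bar angle.

```bash
python3 -m crank '[[[0,0,0],2,230],[[0,0,0],2,230],[[0,0,0],2,120],[[0,0,0],2,120],[[0,0,0],2,120],[[0,0,-10],2,120],[[0,0,-30],2,120],[[0,0,-60],2,120],[[0,0,-100],2,120],[[0,0,-130],2,120]]'; python3 -m crank '[[[0,0,-20],0,120],[[30,30,-20],8,120],[[60,60,-20],16,120],[[70,70,-20],24,120],[[70,70,-20],32,120],[[70,70,-20],40,120],[[70,70,-20],48,120],[[70,70,-20],56,120],[[70,70,-20],64,120],[[70,70,-20],72,120]]'; python3 st.py
python3 - <<'E'
from h import *
import pickle
c=read_camera("scene");P=cloud(c);g=c["frame"].max(2)
m=(np.hypot(P[...,0]-.583,P[...,1]+.163)<.026)&(P[...,2]>.114)&(P[...,2]<.13)
X=P[m];d=X[:,:2]-X[:,:2].mean(0);S,V=np.linalg.eigh(d.T@d/len(d));print(m.sum(),X.mean(0).round(4),"axis",np.degrees(np.arctan2(V[1,1],V[0,1])).round(1),(2*np.sqrt(3*S)).round(4))
cv2.imwrite("pics/s3.png",cv2.resize(c["frame"][100:240,150:310],None,fx=4,fy=4,interpolation=cv2.INTER_CUBIC))
E
```

```text
time: 9.1
eef_pos: [0.5786, -0.1605, 0.1891]
tcp_rot: [0.254, 0.967, -0.0, 0.001]
contact_force: [0.4, 0.4, -0.3]
opening: 0.534
finger_force: 0.0
time: 10.1
eef_pos: [0.5516, -0.0648, 0.2066]
tcp_rot: [0.776, 0.631, 0.0, 0.0]
contact_force: [0.2, 0.2, 0.0]
opening: 0.528
finger_force: 0.0
t 10.1 pos [ 0.5516 -0.0648  0.2066] xang 78.19 z [ 0.001  0.    -1.   ] F [0.2 0.2 0. ] T [0.06 0.01 0.04] op 0.528 ff 0.0 q6 -0.09
56 [ 0.5853 -0.1604  0.1207] axis 148.8 [0.0146 0.0353]
```

View pics/s3.png

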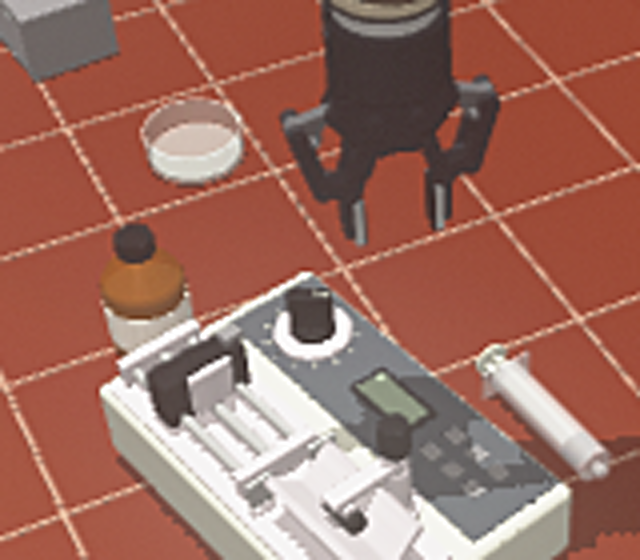

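The bar axis is now at 148.8°, against an expected off angle of 148.6°. The picture shows the knob at (312,315) turned to the stop and nothing else disturbed. Now I'll move over the clamp.

```bash
python3 -m crank '[[[20,7,0],8,120],[[45,15,0],16,120],[[70,23,0],24,120],[[88,29,0],32,120],[[92,30,0],40,120],[[92,30,0],48,120],[[92,30,0],56,120],[[92,30,0],62,120],[[92,30,0],64.6,120],[[92,30,0],64.6,120]]' >/dev/null; python3 st.py .600 .019 .098; python3 -m crank '[[[0,0,15],0,120],[[0,0,40],0,120],[[0,0,60],0,120],[[0,0,70],0,120],[[0,0,70],0,120]]'; python3 tip.py;python3 st.py .600 .019 .098
```

```text
t 11.15 pos [0.5993 0.0192 0.2063] xang 14.02 z [ 0.001  0.    -1.   ] F [ 0.  -0.  -0.3] T [ 0.01  0.   -0.02] op 0.53 ff 0.0 q6 1.19
shift mm [  0.5   0.4 108.3]
time: 11.65
eef_pos: [0.5976, 0.0192, 0.1329]
tcp_rot: [0.993, 0.121, -0.002, -0.001]
contact_force: [-0.1, 0.4, -0.5]
opening: 0.534
finger_force: 0.0
tcp pump frame [0.0012 0.0852 0.1347]
0.08 2 x [-0.054 -0.038] y [0.068 0.072]
0.17 11 x [-0.006  0.013] y [0.058 0.062 0.062 0.063 0.063 0.063 0.063 0.064 0.114 0.115 0.115]
0.18 39 x [-0.005  0.014] y [0.059 0.061 0.062 0.063 0.063 0.064 0.113 0.114 0.119 0.12 ]
0.19 40 x [-0.007  0.014] y [0.051 0.061 0.062 0.063 0.064 0.111 0.119 0.121]
0.2 43 x [-0.005  0.014] y [0.056 0.061 0.062 0.063 0.064 0.109 0.115 0.117 0.122]
0.21 33 x [-0.005  0.015] y [0.038 0.056 0.06  0.061 0.061 0.062 0.063 0.112 0.12 ]
0.22 69 x [-0.004  0.016] y [0.03  0.043 0.058 0.062 0.112 0.119 0.122 0.138 0.139]
t 11.7 pos [0.5987 0.019  0.1347] xang 13.91 z [-0.002  0.    -1.   ] F [1.1 0.1 0.5] T [-0.01  0.01 -0.03] op 0.53 ff 0.0 q6 1.19
shift mm [ 1.3  0.4 36.7]
```

Well centred, with the tips at about 0.176. I'll descend 37 mm and close.

```bash
python3 -m crank '[[[1,0,12],0,120],[[1,0,24],0,120],[[1,0,32],0,120],[[1,0,37],0,120],[[1,0,37],0,150],[[1,0,37],0,200],[[1,0,37],0,230],[[1,0,37],0,230],[[1,0,37],0,230],[[1,0,37],0,230]]' 70; python3 st.py
```

```text
time: 12.7
eef_pos: [0.6001, 0.02, 0.0989]
tcp_rot: [0.993, 0.121, -0.0, -0.001]
contact_force: [-1.8, 4.7, 0.8]
opening: 0.231
finger_force: 68.5
t 12.7 pos [0.6001 0.02   0.0989] xang 13.87 z [-0.     0.001 -1.   ] F [-1.8  4.7  0.8] T [ 0.72  0.34 -0.01] op 0.231 ff 68.52504090406 q6 1.19
```

The grip is firm. I'll pull up slowly.

```bash
python3 -m crank '[[[0,-1,-2],0,230],[[0,-1,-6],0,230],[[0,-1,-11],0,230],[[0,-1,-16],0,230],[[0,-1,-21],0,230],[[0,-1,-26],0,230],[[0,-1,-31],0,230],[[0,-1,-36],0,230],[[0,-1,-38],0,230],[[0,-1,-38],0,230]]'; python3 st.py
python3 - <<'E'
from h import *
import pickle
c=read_camera("scene");c1=read_camera("top");pickle.dump({"scene":c,"top":c1},open("d2.pkl","wb"))
P=cloud(c);C=np.array([.601,.021])
np.set_printoptions(linewidth=200)
q=proj(c,[[*C,.194],[*C,.173],[*C,.12]]);print(q.round(1))
cv2.imwrite("pics/s4.png",cv2.resize(c["frame"][170:240,210:290],None,fx=8,fy=8,interpolation=cv2.INTER_CUBIC))
E
```

```text
time: 13.7
eef_pos: [0.6, 0.02, 0.1364]
tcp_rot: [0.993, 0.121, 0.0, 0.0]
contact_force: [5.5, 1.5, -10.1]
opening: 0.233
finger_force: 68.7
t 13.7 pos [0.6    0.02   0.1364] xang 13.86 z [ 0. -0. -1.] F [  5.5   1.5 -10.1] T [ 0.23 -0.86  0.04] op 0.233 ff 68.72810211963952 q6 1.19
[[247.5 198.4]
 [247.8 203.8]
 [248.6 216.9]]
```

View pics/s4.png

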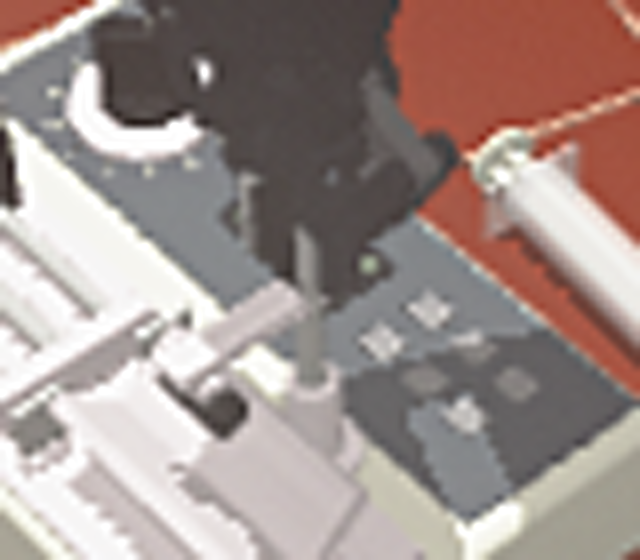

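The clamp is up. The rod shows from (312,300) down to the collar mouth at (315,378), and the ring is not yet clearly out. I'll measure the arm's rise with depth, then raise 2 mm more and look for the ring.

```bash
cat > rise.py <<'E'
from h import *
import pickle
D0=pickle.load(open("d0.pkl","rb"))["scene"]
M=R.from_euler("z",-13.6,degrees=True)
def arm(cs,lo,hi):
    z=[]
    for c in cs:
        Q=M.apply((cloud(c)-np.array([.6176,-.064,0])).reshape(-1,3))
        k=(Q[:,0]>.018)&(Q[:,0]<.05)&(abs(Q[:,1]-.0875)<.006)&(Q[:,2]>lo)&(Q[:,2]<hi);z.append((np.median(Q[k,2]),k.sum()))
    return np.mean([a[0] for a in z]),z[0][1]
cs=[read_camera("scene") for _ in range(4)]
a=arm([D0],.126,.140);b=arm(cs,.15,.19);print("arm z rest",a,"now",b,"rise",b[0]-a[0],"tcp",get_state()["eef_pos"].round(4))
f=np.mean([c["frame"] for c in cs],0);np.set_printoptions(linewidth=200)
print("rows 208-220, cols 244-254 gray");print(f[206:222,243:255].mean(2).round().astype(int))
print((cloud(cs[0])[206:222,243:255,2]*1000).round().astype(int))
E
python3 rise.py; python3 -m crank '[[[0,0,-1],0,230],[[0,0,-2],0,230],[[0,0,-2],0,230]]'; python3 rise.py
```

```text
arm z rest (np.float64(0.13364005183295408), np.int64(52)) now (np.float64(0.16999612481490464), np.int64(60)) rise 0.036356072981950566 tcp [0.6    0.02   0.1362]
rows 208-220, cols 244-254 gray
[[196 202 197 200 136 137 126  82  73  78  84  82]
 [197 194 198 209 188 150 142 111  82  85 100 134]
 [194 199 204 201 172 159 143 103  81  90 132 140]
 [203 206 180 168 172 147 135 112 132 137 139 138]
 [195 171 162 148 145 140 135 132 139 139 138 137]
 [167 175 137 132 140 141 134 128 136 138 137 136]
 [142 137 134 132 142 141 135 128 136 138 136 129]
 [169 130 132 130 140 142 135 129 136 137 137 134]
 [255 191 127 118 137 140 135 127 133 136 137 138]
 [250 254 228 189 147 139 134 156 168 141 137 140]
 [247 250 251 220 147 136 133 139 197 172 145 111]
 [249 250 233 202 142 132 127 131 198 150 108  99]
 [253 255 230 201 183 168 162 198 218 141 100 101]
 [202 210 178 177 202 206 208 196 174 142 105 101]
 [170 182 173 168 173 173 174 169 165 143 107 101]
 [189 166 163 167 170 170 170 167 165 142 102  97]]
[[169 170 171 954 184 185 185 188 191 182  80  83]
 [172 169 170 170 171 181 179 179  8
[... 1995 characters left out ...]
169 169 167 159  82  78 954  80  79]
 [173 170 169 168 163 158 156  76  77  79  80  80]
 [170 170 165  79 156 153 153  82  79  83  79  80]
 [166  77  78  80 149 149 146  78  79  77  82  79]
 [ 77  78  81  78 143 146 146  82  78  77  79  78]
 [ 79  80  82  81 140 140 139 134  76  81  79  79]
 [ 79  80  75  81 138 138 138 132  81  80  76  79]
 [ 79  79  80 120 132 134 132 130 120  80  79  79]
 [ 77  77 118 119 126 130 129 125 122  81  78  79]
 [ 78  77 123 120 125 125 122 122 119 116  79  77]
 [ 76  76 118 121 121 119 120 120 121 116  80  78]
 [ 78  80 113 122 122 120 120 122 118 111  75  76]
 [118  79 110 115 115 117 119 117 115 108  81  78]
 [121 120  76 109 112 118 111 110 111 107  81  78]]
```

The ring is just emerging at (248,218), and depth gives a rise of 38.2 mm. I'll raise it about 1.5 mm more.

```bash
python3 -m crank '[[[0,0,-1],0,230],[[0,0,-2],0,230],[[0,0,-2],0,230],[[0,0,-2],0,230],[[0,0,-2],0,230]]'; python3 rise.py
python3 - <<'E'
from h import *
a=[]
for _ in range(4):c=read_camera("scene");a.append(c["frame"])
f=np.mean(a,0).astype(np.uint8);cv2.imwrite("pics/s5.png",np.hstack([cv2.resize(f[195:230,230:265],None,fx=12,fy=12,interpolation=cv2.INTER_NEAREST),cv2.resize(f[140:280,160:300],(420,420))])[:, :800])
E
```

```text
time: 15.0
eef_pos: [0.6, 0.02, 0.1399]
tcp_rot: [0.993, 0.121, 0.0, 0.0]
contact_force: [5.2, 1.9, -11.5]
opening: 0.234
finger_force: 68.7
arm z rest (np.float64(0.13364005183295408), np.int64(52)) now (np.float64(0.17372229784598822), np.int64(58)) rise 0.040082246013034145 tcp [0.6    0.02   0.1399]
rows 208-220, cols 244-254 gray
[[196 195 199 207 172 146 141 110  75  91  94  83]
 [194 199 204 203 171 159 144 102  84  83  96 131]
 [202 206 179 169 163 152 138  99  80  89 130 140]
 [194 170 164 148 142 140 135 111 132 137 139 138]
 [168 169 142 130 140 140 135 131 138 138 138 136]
 [147 139 135 133 141 141 134 128 136 137 136 135]
 [126 131 136 133 141 141 135 128 136 137 136 128]
 [193 129 131 130 140 141 135 128 135 137 137 134]
 [254 190 127 118 136 140 135 128 133 135 136 137]
 [250 254 228 190 148 140 134 158 170 140 135 138]
 [247 250 252 190 139 142 138 110 194 172 143 142]
 [249 250 234 201 115 112  98  89 195 150 106 104]
 [253 255 231 205 163  94 103 192 219 141  99 100]
 [201 210 178 178 203 205 207 198 175 142 105 101]
 [170 181 172 168 174 175 175 170 165 143 106 101
[... 170 characters left out ...]
168 166 160 161  83  78  80  77  77]
 [173 171 169 170 155 158 155  80  78  78  80  82]
 [167 167  79  83 151 154 154  79  78  76  78  79]
 [954  77  81  79 150 149 146  78  80  80  78  77]
 [ 79  79  79  80 144 147 145  79  80  77  80  82]
 [ 82  79  79  79 142 141 141 136  83  80  81  81]
 [ 78  78  83  82 138 140 134 134  80  74  78  78]
 [ 80  75  76 121 134 135 136 133 120  82  78  81]
 [ 79  78 121 118 125 128 129 124 120  80  77  79]
 [ 76  80 120 122 125 125 122 123 121 119  79  83]
 [ 78  80 120 122 120 124 121 123 120 115  80  79]
 [ 75  77 116 122 119 122 122 119 118 111  80  78]
 [120  77 110 113 116 117 118 118 113 107  80  80]
 [122 121  78 112 113 112 114 112 112 106  80  77]]
```

View pics/s5.png

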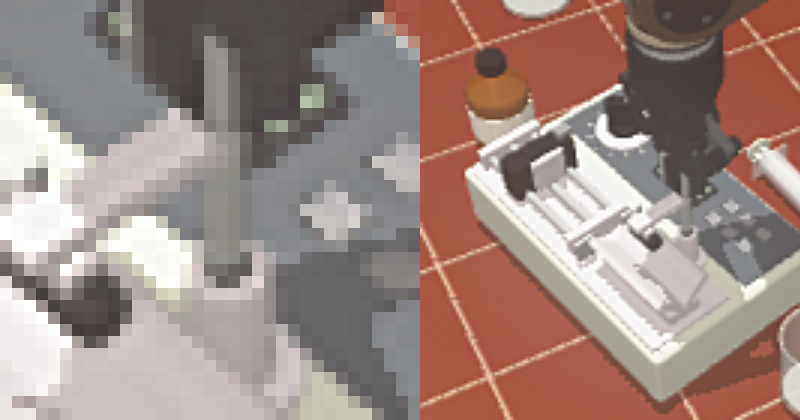

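The dark ring now shows about halfway out of the collar mouth, at (230,272) in the left crop. Depth gives a rise of 40.1 mm, and the grip is steady with no slip, so I'm handing in.

```bash
python3 -c "
from plant import ctrl
print(ctrl.sign_off())"
```

```text
the job is handed in; nothing more can be done
None
```

The job is handed in: the speed knob is at its off stop and the clamp is held up with its ring level with the collar top (measured rise 40.1 mm), with no sign that anything else on the bench was disturbed.

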